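# Fit and square the keyed hub of a cake turntable

### The job

Find the white hub whose keyways match the two keys on the turntable stand's spindle, fit it fully down onto the deck, and then turn it clockwise (seen from above) until the spindle meets its stop. Then lay the straightedge flat on the deck with its working edge (the long edge farther from its blue grip) flush against the hub's flange on the robot's side, spanning that whole side, and let go. Leave the other two hubs, the bowl, the spatula and the jar where they are.

Things in the scene. Friction and masses are not known exactly. Their poses are not given: they have to be found in the camera images.
- hub_a_mid (a point): white plastic drive hub: square flange 70 x 70 mm, 14 mm thick, with a square grip boss 50 x 50 mm above it (sides parallel to the flange's), 50 mm tall in all; a through bore 22.4 mm across with two keyways at right angles, along +x and +y; keyways 10 mm wide and reaching 18.5 mm from the axis. This point is on the bore axis half-way up, 25 mm above the underside; z up the bore, x and y square to the flange sides. Stands flange down on the mat. 0.2 kg
- hub_b_mid (a point): white plastic drive hub: square flange 70 x 70 mm, 14 mm thick, with a square grip boss 50 x 50 mm above it (sides parallel to the flange's), 50 mm tall in all; a through bore 22.4 mm across with two keyways opposite each other, along +x and -x; keyways 10 mm wide and reaching 18.5 mm from the axis. This point is on the bore axis half-way up, 25 mm above the underside; z up the bore, x and y square to the flange sides. Stands flange down on the mat. 0.2 kg
- hub_c_mid (a point): white plastic drive hub: square flange 70 x 70 mm, 14 mm thick, with a square grip boss 50 x 50 mm above it (sides parallel to the flange's), 50 mm tall in all; a through bore 22.4 mm across with a single keyway, along +x; keyways 10 mm wide and reaching 18.5 mm from the axis. This point is on the bore axis half-way up, 25 mm above the underside; z up the bore, x and y square to the flange sides. Stands flange down on the mat. 0.2 kg
- spindle_foot (a point): foot of the vertical steel spindle, on its axis at deck level; z up. Spindle 20 mm diameter, 40 mm tall, tip tapered over the last 7 mm. Two brass keys along this frame's +x and +y, each 8 mm wide, reaching 17 mm from the axis, 27 mm tall (top 3 mm narrowed to 5 mm). The frame turns with the spindle
- spindle (a joint): spindle angle in rad, positive anticlockwise from above relative to the stand; 0 is the stop (a hard limit), where the keys point along the stand's +x and +y. Starts between 0.6 and 1.2; turns clockwise to 0 against about 0.1 N m of friction and stays where left. A fitted hub has about 0.07 rad of play either way on the keys
- stand_deck (a point): fixed teal stand: deck 15 mm thick on the table. This point is on the deck's upper face at the spindle axis; x points away from the deck's front (robot side), z up. The deck reaches 100 mm to -x, 70 mm to +x and 115 mm to each side in y
- straightedge_grip (a point): centre of the straightedge's blue upright grip rib: 12 mm thick (x), 50 mm long (y), standing from 12 to 50 mm above the underside; this point 31 mm above the underside. The aluminium bar under it is 36 mm wide (x), 180 mm long (y), 12 mm thick, lying flat; its working edge is 24 mm to +x of this point, its other edge 12 mm to -x. 0.3 kg
- straightedge_edge (a point): middle of the straightedge's working edge, half-way up the 12 mm bar (6 mm above its underside); same axes as the grip point, x pointing out of the working edge, y along it
- hub_a: the hub with two keyways at right angles; origin on its axis at its underside
- straightedge: the straightedge; origin under the middle of its bar
- mat: fixed dark rubber mat, 100 x 370 x 3 mm, on which the three hubs stand in a row along its y
- bowl: stainless mixing bowl, 190 mm across, 85 mm high, origin under its centre; bystander
- spatula: spatula with blue handle, 260 mm long, lying flat, origin under its centre; bystander
- jar: glass jar with orange cap, 64 mm across, 100 mm high, origin under its centre; bystander
Not all that is in view belongs to the job. Leave any yellow look-alike of the hub_a alone.

How it is judged (in metres and radians):
On the way, in this order (a step that is already met when the one before it is completed fails the run):
1. the matching hub is fully down on the spindle, keys in its keyways, before the spindle is turned home (horizontal distance between hub_a_mid and spindle_foot below 0.004 m and z of hub_a_mid in the frame of spindle_foot below 0.029 m and angle between hub_a_mid's own z axis and vertical below 0.05 rad and value of joint spindle above 0.3 rad), for 0.1 s.
2. with the hub on it, the spindle is turned clockwise to its stop (horizontal distance between hub_a_mid and spindle_foot below 0.004 m and z of hub_a_mid in the frame of spindle_foot below 0.029 m and angle between hub_a_mid's own z axis and vertical below 0.05 rad and value of joint spindle below 0.09 rad), for 0.2 s.
3. the straightedge lies on the deck flush against the hub (all of step 2 and x of straightedge_edge in the frame of hub_a_mid between -0.038 and -0.032 m and y of straightedge_edge in the frame of hub_a_mid between -0.05 and 0.05 m and angle between the y axis of straightedge_edge and the y axis of hub_a_mid, either way round below 0.03 rad and angle between straightedge_edge's own z axis and vertical below 0.04 rad and z of straightedge_edge in the frame of stand_deck between 0.003 and 0.009 m), for 0.2 s.
At the end, for the whole second after the job is handed in: matching hub fully down on the spindle (4 mm, 0.05 rad), spindle within 0.09 rad of its stop, straightedge flat on the deck, working edge within 3 mm and 0.03 rad of the hub's robot-side flange face and its middle within 50 mm of that face's middle, both at rest (all of step 3 and linear speed of each of hub_a, straightedge below 0.02 m/s); the robot touches nothing.
It fails at once if the hub with opposite keyways is disturbed (moved over 30 mm) (distance of hub_b_mid from where it was at the start of the episode above 0.03 m).
It fails at once if the hub with one keyway is disturbed (moved over 30 mm) (distance of hub_c_mid from where it was at the start of the episode above 0.03 m).
It fails at once if the bowl is disturbed (moved over 30 mm) (distance of bowl from where it was at the start of the episode above 0.03 m).
It fails at once if the spatula is disturbed (moved over 30 mm) (distance of spatula from where it was at the start of the episode above 0.03 m).
It fails at once if the jar is disturbed (moved over 30 mm) (distance of jar from where it was at the start of the episode above 0.03 m).
It also fails if it takes over 62 s, if anything falls off the work surface, if the arm or the gripper's body presses on something with over 40 N, if the wrist force passes 120 N, or if a joint passes its speed limit or range.

### The arm

A 7-joint arm with a two-finger parallel gripper is mounted at the origin on the work surface. World frame = base frame: x ahead of the robot, y to its left, z up, the work surface at z = 0. Lengths are in mm, angles in rad, forces in N, time in s.
With the tool pointing down it reaches from about 425 to 875 mm from the base axis. Payload 8.4 kg.
Tool frame: the origin (TCP) lies on the centre line of the jaws, within the pads' length; the fingertips stand robot.tip_extent ahead of it and the grasp point (between the pads) is the TCP (robot.tip_extent is the distance from the TCP to the fingertips, in mm); z points along the fingers, y is the line along which they close (so a half turn about z gives the same grasp; the last joint's range is limited). The gripper opens to 85 mm and grips with 20 to 120 N. Pads are 22 mm wide; open, the fingers measure 114 mm over their backs; the gripper's body (76 mm by 85 mm) begins 54 mm behind the grasp point. The pads swing forward as they close: fully open they stand 13 mm farther back than shut.
Start: joints at [-0.099, 0.333, 0.04, 1.465, -0.013, 1.343, -0.059], TCP at [649.973, -0.013, 250.308] pointing down, gripper open.
Joint ranges: [-2.58, 2.58], [-0.38, 2.09], [-1.3, 1.39], [0.25, 2.4], [-1.5, 4.64], [0.08, 2.09], [-2.65, 2.65]. Speed limits (rad/s): [2.22, 2.22, 2.79, 2.79, 3.14, 3.14, 3.14].

### API

Orientations are given as a 3x3 rotation matrix whose columns are the frame's x, y, z axes.
In Python, from cell import state, viewer, close_job, robot gives the robot as it stands.
- The arm moves only by the tool send_rows, never from a script. Its argument "commands" is text: rows parted by semicolons, each of 7 numbers parted by spaces: the turn, a rotation vector about the world's x, y, z in degrees, then the shift along the world's x, y, z in cm, then the closure, from 0 (fully open) to 1 (shut). A call has exactly 10 rows; each row is the pose to reach, as a shift and turn from the pose commanded when the call began; what a row does not reach only later rows make up. A row lasts 1/8 s, in which the tool goes at most 62.5 mm and 10.7 degrees, less where a joint would pass 70% of its speed; a pose out of reach is approached as far as the arm can. A call with a gripper value outside its range is refused whole. The fingers move at their own pace and stop on an object; the grip force is fixed at half the most. Time passes only in rows, so rows that repeat a pose let the fingers close, or fill a call up. It gives the time, the measured TCP pose, the force, the opening and the grip force at its end, in the units of the state.
- state(): the state, without advancing time (a new reading comes with each control period).
- viewer.grab_frame(name): name is "scene" or "side" or "wrist"; returns a dict with "frame" (420x560x3 uint8, red, green, blue), "z_map" (420x560 float32, mm along the optical axis (not along the pixel's ray), 0 where there is no reading), "camera_matrix" (3x3 intrinsics, pixels), "T" (4x4, takes a point from camera to world coordinates); the wrist camera has in their place "mount" (4x4, takes a point from camera to tool coordinates, whose origin is the TCP and whose axes are the flange's). Camera axes: x right, y up, looking along -z (the intrinsics and any distortion apply to the point x, -y, -z); pixel columns grow to the right and rows downward; lengths in mm; the calibration is good to about 2 mm. The wrist camera is an equidistant fisheye: a pixel r from the principal point sees the ray r / f radians off the axis. A picture is of the moment at which its call begins: read the wrist's pose just before it.
- close_job(): hands the job in; it is judged then, once.
Trained networks look in a picture, given as the dict that the camera call returned (one of the last four; its "shot" number tells which), for a name from the list of things; names that differ only in an ending like _2 or _b are one class to them, and where a whole thing is asked for, a point or a joint stands for the part that bears it (a point fixed in the world has none). Each returns a list of dicts, best first, with "score" (0 to 1); they miss things now and then, are a little off and sometimes report something else, mostly with a low value. They report only what shows in the picture. A call takes as long as a camera call. They do not tell look-alikes from the thing itself.
- viewer.search_frame(query, picture): "location" ([column, row] in pixels, amid what is visible of it).
- viewer.spot_point(query, picture): "location" ([column, row] in pixels: a listed point, or the origin of a listed thing).
The state is a dict: "t": time; "joint_pos": joint angles; "qd": joint speeds; "joint_efforts": joint torques, N m; "ee_pos": TCP position; "ee_rot": TCP orientation; "wrist_force": force on the tool from outside, world axes, zero at the start; "moment": the same for the moment, N m; "gripper_width": finger opening in mm; "grip_force": force on a finger pad.
Only numpy, scipy, OpenCV 4.12 (cv2) and the standard library are available. Lean on these libraries where they do the work, as an engineer would, in place of code of your own. Each camera call takes 0.05 s, during which the arm holds its last target. There are 200 camera calls.

## Working session

There is one attempt and no reset: what is moved stays moved. The work goes in short steps, Python scripts to look and compute and a tool call to move; the robot and the scene stay as the last step left them, time stands still between calls to the robot, and variables do not carry over. Pictures are saved under pics/ and viewed, at most 10 in all, crops included, and the job is handed in when it is done.

Besides the shell and the picture viewer there is one more tool, called after "Emit:" by a JSON object that holds its "name" and its "arguments". send_rows: Moves the arm, as the interface text tells. Its arguments: {"type":"object","properties":{"commands":{"type":"string"}},"required":["commands"]}

```bash
mkdir -p pics; ls; cat > h.py <<'E'
import numpy as np, cv2
from cell import state, viewer, robot
def pts(p):
    """world point map from depth, for fixed cameras"""
    z=p["z_map"]; K=p["camera_matrix"]; v,u=np.mgrid[:z.shape[0],:z.shape[1]]
    c=np.stack([(u-K[0,2])/K[0,0]*z,-(v-K[1,2])/K[1,1]*z,-z],-1)
    w=c@p["T"][:3,:3].T+p["T"][:3,3]; w[z==0]=np.nan
    return w
def proj(p,X):
    c=(np.atleast_2d(X)-p["T"][:3,3])@p["T"][:3,:3]; K=p["camera_matrix"]
    return np.c_[K[0,2]+K[0,0]*c[:,0]/-c[:,2], K[1,2]+K[1,1]*c[:,1]/c[:,2]]
def ray(p,uv,zw):
    K=p["camera_matrix"]; d=p["T"][:3,:3]@np.array([(uv[0]-K[0,2])/K[0,0],-(uv[1]-K[1,2])/K[1,1],-1])
    o=p["T"][:3,3]; return o+d*(zw-o[2])/d[2]
def save(n,im): cv2.imwrite(f"pics/{n}.png",im[...,::-1])
E
python3 - <<'E'
from h import *
print(robot, [ (a,getattr(robot,a)) for a in dir(robot) if not a.startswith('_')])
for n in ("scene","side"):
    p=viewer.grab_frame(n); save(n,p["frame"]); w=pts(p); np.save(n+".npy",w)
    print(n,p.keys(),p["T"].round(2).tolist(),p["camera_matrix"].round(1).tolist())
    for q in ("hub_a_mid","spindle_foot","stand_deck","straightedge_grip","straightedge_edge","bowl","jar","spatula","mat"):
        for d in viewer.spot_point(q,p)[:4]:
            c,r=np.round(d["location"]).astype(int); print(q,round(d["score"],2),(c,r),w[min(r,419),min(c,559)].round(0))
E
```

```text
pics
<Robot object at 0x7f2cecec0050> [('MotionError', <class 'cell.MotionError'>), ('tip_extent', 19.0)]
scene dict_keys(['frame', 'z_map', 'camera_matrix', 'T', 'shot']) [[-0.41, -0.55, 0.73, 1483.99], [0.91, -0.25, 0.33, 449.16], [0.01, 0.8, 0.6, 808.69], [0.0, 0.0, 0.0, 1.0]] [[398.3, 0.0, 276.8], [0.0, 398.3, 208.4], [0.0, 0.0, 1.0]]
hub_a_mid 0.97 (np.int64(194), np.int64(173)) [ 480. -332.   39.]
hub_a_mid 0.71 (np.int64(162), np.int64(158)) [ 435. -510.   36.]
spindle_foot 0.73 (np.int64(208), np.int64(221)) [ 666. -159.    9.]
spindle_foot 0.49 (np.int64(337), np.int64(233)) [566. 239.  23.]
spindle_foot 0.38 (np.int64(195), np.int64(174)) [ 476. -332.   33.]
stand_deck 0.57 (np.int64(338), np.int64(231)) [565. 241.  31.]
straightedge_grip 0.6 (np.int64(208), np.int64(209)) [ 651. -164.   45.]
straightedge_edge 0.83 (np.int64(203), np.int64(221)) [ 673. -173.    9.]
bowl 0.72 (np.int64(440), np.int64(251)) [566. 529.  62.]
bowl 0.72 (np.int64(342), np.int64(230)) [560. 251.  35.]
jar 0.84 (np.int64(174), np.int64(237)) [ 783. -204.   17.]
spatula 0.95 (np.int64(263), np
[... 511 characters left out ...]
73.   28.]
hub_a_mid 0.58 (np.int64(328), np.int64(170)) [ 448. -317.   41.]
spindle_foot 0.57 (np.int64(267), np.int64(262)) [548. 249.  17.]
stand_deck 0.78 (np.int64(266), np.int64(258)) [551. 248.  31.]
straightedge_edge 0.78 (np.int64(262), np.int64(189)) [ 681. -185.   -3.]
bowl 0.64 (np.int64(268), np.int64(350)) [468. 549.   5.]
jar 0.75 (np.int64(246), np.int64(181)) [ 748. -194.   18.]
jar 0.44 (np.int64(323), np.int64(192)) [ 445. -181.   21.]
jar 0.25 (np.int64(204), np.int64(227)) [804. 108.   2.]
spatula 0.75 (np.int64(205), np.int64(226)) [803. 100.   1.]
spatula 0.44 (np.int64(265), np.int64(191)) [ 659. -144.   16.]
mat 0.59 (np.int64(320), np.int64(190)) [ 457. -181.   28.]
```

```bash
python3 - <<'E'
import cv2
a=cv2.imread("pics/scene.png");b=cv2.imread("pics/side.png")
cv2.imwrite("pics/m1.png",cv2.resize(a[110:320,100:500],(800,420),interpolation=cv2.INTER_CUBIC))
cv2.imwrite("pics/m2.png",cv2.resize(b[120:390,150:450],(660,594),interpolation=cv2.INTER_CUBIC))
E
```

```text
(no output)
```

View pics/m1.png

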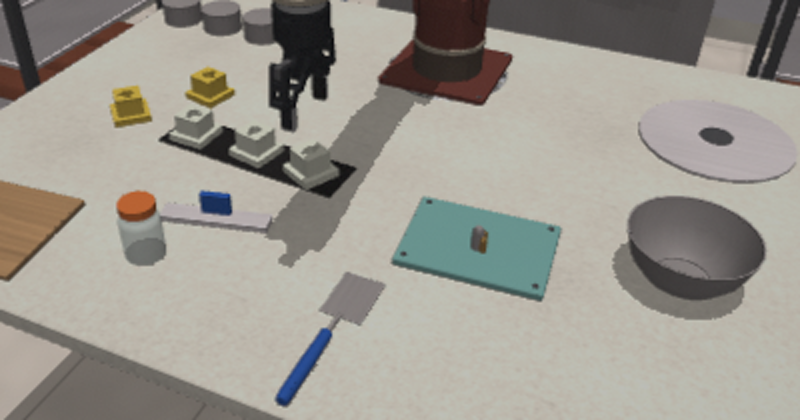

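View pics/m2.png

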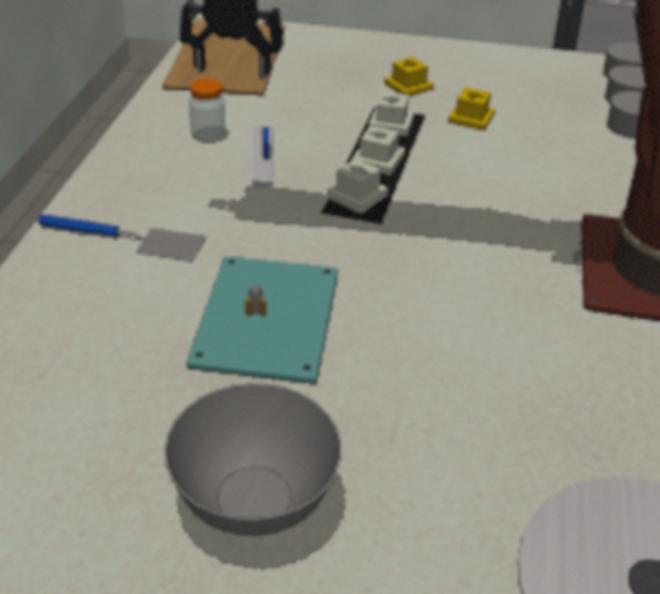

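The scene shows three white hubs on the dark mat (scene px ≈ (197,172), (227,181), (256,190)) and two yellow look-alikes at (165,162) and (204,153). The teal stand is at (338,233), and the straightedge with its blue rib is at (208,212). The keyways don't resolve at this range, so I'll measure positions and then take a close wrist look.

```bash
python3 - <<'E'
from h import *
for n in ("scene","side"):
    w=np.load(n+".npy"); im=cv2.imread(f"pics/{n}.png").astype(int); hsv=cv2.cvtColor(im.astype(np.uint8),cv2.COLOR_BGR2HSV)
    x,y,z=w[...,0],w[...,1],w[...,2]
    def rep(name,m,minn=8):
        k,l,st,c=cv2.connectedComponentsWithStats(m.astype(np.uint8))
        for i in range(1,k):
            if st[i,4]>=minn:
                P=w[l==i]; print(n,name,st[i,4],"px",c[i].round(0),"mean",P.mean(0).round(0),"zmed",np.median(P[:,2]).round(0), "rect",[np.round(t,2) for t in cv2.minAreaRect(P[:,:2].astype(np.float32))])
    reg=(x>350)&(x<620)&(y<-100)&(y>-500)
    rep("hubtop",reg&(z>42)&(z<62)&(hsv[...,1]<60))
    rep("teal",(hsv[...,0]>75)&(hsv[...,0]<95)&(hsv[...,1]>80)&(x>400)&(x<800),100)
    rep("blue",(hsv[...,0]>105)&(hsv[...,0]<130)&(hsv[...,1]>130)&(y<-50))
    rep("bar",(z>8)&(z<18)&(x>600)&(x<720)&(y<-60)&(y>-290)&(hsv[...,1]<60),20)
    rep("spindle",(z>25)&(z<70)&(x>480)&(x<640)&(y>150)&(y<300))
    rep("jar",(z>20)&(z<120)&(x>680)&(x<800)&(y>-320)&(y<-150))
E
```

```text
scene hubtop 131 px [196. 167.] mean [ 455. -337.   49.] zmed 50.0 rect [array([ 453.74, -339.67]), array([54.6 , 59.08]), np.float64(89.19)]
scene hubtop 142 px [227. 176.] mean [ 459. -206.   49.] zmed 50.0 rect [array([ 457.04, -207.45]), array([51.86, 53.54]), np.float64(78.65)]
scene hubtop 45 px [249. 184.] mean [ 475. -108.   49.] zmed 51.0 rect [array([ 470.67, -110.41]), array([50.75, 20.16]), np.float64(0.35)]
scene blue 540 px [204.  41.] mean [ -811. -1107.   117.] zmed 119.0 rect [array([ -837.39, -1158.4 ]), array([506.21, 259.73]), np.float64(35.81)]
scene blue 42 px [270.  75.] mean [-1013.  -728.  -106.] zmed -104.0 rect [array([-1006.01,  -729.05]), array([159.97,  28.18]), np.float64(0.38)]
scene blue 230 px [208.  81.] mean [ -717. -1043.  -106.] zmed -105.0 rect [array([ -720.62, -1046.17]), array([366.01,  68.83]), np.float64(88.89)]
scene blue 36 px [271. 105.] mean [-1020.  -726.  -328.] zmed -326.0 rect [array([-1019.2 ,  -727.45]), array([154.43,  26.03]), np.float64(1.58)]
scene blue 140 px [208. 211.] mean [ 649. -168.   35.] zmed 36.0 rect [array([ 646.45
[... 1168 characters left out ...]
9.35)]
side blue 25 px [271. 184.] mean [ 640. -156.   41.] zmed 43.0 rect [array([ 641.56, -161.3 ]), array([ 3.85, 41.66]), np.float64(14.01)]
side blue 465 px [554. 269.] mean [-722. -817. -658.] zmed -664.0 rect [array([-726.49, -817.66]), array([ 38.1 , 202.31]), np.float64(3.96)]
side bar 190 px [269. 191.] mean [ 646. -155.   12.] zmed 12.0 rect [array([ 648.09, -172.19]), array([ 34.75, 188.31]), np.float64(14.83)]
side spindle 90 px [266. 255.] mean [551. 246.  40.] zmed 39.0 rect [array([550.73, 244.51]), array([26.9 , 20.91]), np.float64(12.69)]
side jar 382 px [244. 168.] mean [ 758. -209.   67.] zmed 69.0 rect [array([ 763.38, -219.99]), array([60.36, 65.69]), np.float64(41.55)]
```

Emit:
{"name": "send_rows", "arguments": {"commands": "0 0 0 -4 -5 0 0;0 0 0 -8 -10 0 0;0 0 0 -12 -15 0 0;0 0 0 -16 -20 0 0;0 0 0 -18 -21 0 0;0 0 0 -18 -21 0 0;0 0 0 -18 -21 0 0;0 0 0 -18 -21 0 0;0 0 0 -18 -21 0 0;0 0 0 -18 -21 0 0"}}

```text
t: 2.25
ee_pos: [470.3, -209.6, 250.2]
ee_rot: [[-0.001, 1.0, -0.0], [1.0, 0.001, 0.0], [0.0, -0.0, -1.0]]
wrist_force: [-0.2, 0.3, -0.5]
gripper_width: 85.2
grip_force: 0.0
```

```bash
cat >> h.py <<'E'
def wgrab():
    """wrist picture with pose attached"""
    s=state(); p=viewer.grab_frame("wrist"); T=np.eye(4); T[:3,:3]=np.array(s["ee_rot"]); T[:3,3]=s["ee_pos"]
    p["T"]=T@p["mount"]; return p
def topview(p,c,z,half,scale):
    """ortho resample of the plane z=const around c: columns = +y left.. row0 = far x (x up, y to the left)"""
    n=int(2*half*scale); r,q=np.mgrid[:n,:n]
    X=np.stack([c[0]+half-r/scale, c[1]+half-q/scale, np.full(r.shape,float(z))],-1)
    u=wproj(p,X.reshape(-1,3)).reshape(n,n,2).astype(np.float32)
    return cv2.remap(p["frame"],u[...,0],u[...,1],cv2.INTER_CUBIC)
def wproj(p,X):
    c=(np.atleast_2d(X)-p["T"][:3,3])@p["T"][:3,:3]; d=np.c_[c[:,0],-c[:,1],-c[:,2]]; K=p["camera_matrix"]
    rr=np.hypot(d[:,0],d[:,1]); k=np.arctan2(rr,d[:,2])/np.maximum(rr,1e-9)
    return np.c_[K[0,2]+K[0,0]*k*d[:,0],K[1,2]+K[1,1]*k*d[:,1]]
E
python3 - <<'E'
from h import *
p=wgrab(); save("w1",p["frame"]); print(state()["ee_pos"],p["mount"].round(2).tolist(),p["camera_matrix"].tolist())
ims=[cv2.resize(topview(p,c,53,45,2.9),(265,265)) for c in ((450,-338),(455,-206),(462,-90))]
save("hubs",np.hstack(ims))
for q in ("hub_a_mid","hub_b_mid"): print([(d["location"],d["score"]) for d in viewer.spot_point(q,p)])
print(wproj(p,[(450,-338,53),(455,-206,53),(462,-90,53)]))
E
```

```text
[ 470.17834167 -209.76292319  250.17766253] [[0.0, 0.96, 0.28, 72.0], [1.0, -0.0, -0.0, 0.1], [-0.0, 0.28, -0.96, -123.05], [0.0, 0.0, 0.0, 1.0]] [[325.19226210127806, 0.0, 284.33693519307656], [0.0, 325.19226210127806, 208.24944839051193], [0.0, 0.0, 1.0]]
[([265.9, 288.4], 0.94)]
[([285.6, 68.8], 0.86)]
[[266.51054081 296.57254174]
 [269.09164196 183.26512073]
 [275.79949884  66.86493758]]
```

View pics/hubs.png

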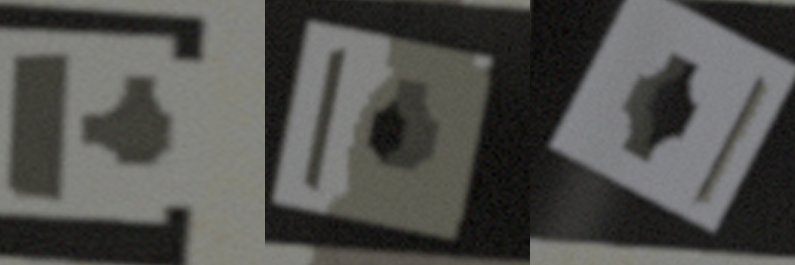

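The top view (up = world +x, left = +y) shows the hub at y≈-338 (wrist px ≈ (266,290)) with keyways along +x and +y, so it's hub_a. The middle hub has one keyway (hub_c) and the one at y≈-90 has opposite keyways (hub_b). The yellow ones are look-alikes. Next I'll look at the spindle from above, so the camera bias cancels.

Emit:
{"name": "send_rows", "arguments": {"commands": "0 0 0 1 6 0 0;0 0 0 2 12 0 0;0 0 0 3 18 0 0;0 0 0 4 24 0 0;0 0 0 6 30 0 0;0 0 0 7 36 0 0;0 0 0 8 41 0 0;0 0 0 8 41 0 0;0 0 0 8 41 0 0;0 0 0 8 41 0 0"}}

```text
t: 3.65
ee_pos: [550.2, 198.4, 250.4]
ee_rot: [[0.002, 1.0, 0.0], [1.0, -0.002, -0.001], [-0.001, 0.0, -1.0]]
wrist_force: [0.8, -0.1, 0.7]
gripper_width: 85.2
grip_force: 0.0
```

```bash
python3 - <<'E'
from h import *
p=wgrab(); print(p["T"][:3,3], state()["ee_pos"])
a=topview(p,(553,246),55,35,8); b=topview(p,(553,246),15,120,2.33)
save("sp",np.hstack([cv2.resize(a,(400,400)),cv2.resize(b,(400,400))]))
for q in ("spindle_foot","stand_deck"): print(q,[(d["location"],d["score"]) for d in viewer.spot_point(q,p)], wproj(p,[(553,246,15)]))
E
```

```text
[550.4386043  270.49658037 373.38220596] [550.20714442 198.47105782 250.46833967]
spindle_foot [([285.9, 142.4], 0.71), ([286.7, 140.9], 0.39)] [[286.6765779  136.83639717]]
stand_deck [([288.6, 142.8], 0.94)] [[286.6765779  136.83639717]]
```

View pics/sp.png

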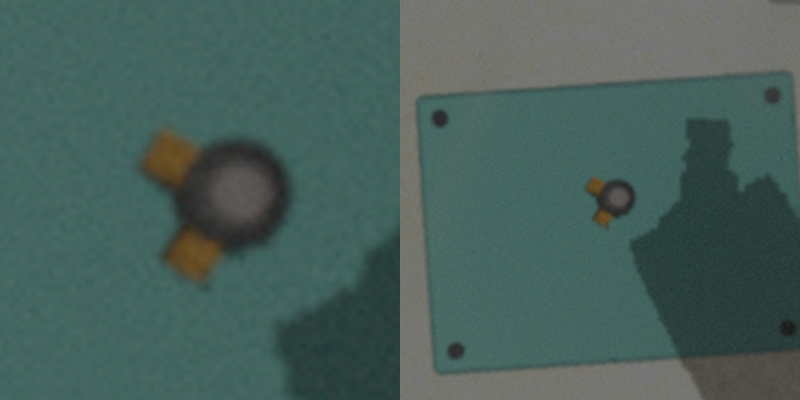

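Stand is at about (555,239) with yaw ≈ +4°. The keys (left panel, px (170,158) and (193,255)) point about 60° and 150° from world +x, so the spindle is at ≈ 0.98 rad. I'll turn the tool to that yaw over the spindle for a calibrated look.

Emit:
{"name": "send_rows", "arguments": {"commands": "0 0 10 0.1 1 -4 0;0 0 20 0.2 2 -8 0;0 0 30 0.3 3 -12 0;0 0 40 0.5 4.1 -15 0;0 0 50 0.5 4.1 -16 0;0 0 60 0.5 4.1 -16 0;0 0 60 0.5 4.1 -16 0;0 0 60 0.5 4.1 -16 0;0 0 60 0.5 4.1 -16 0;0 0 60 0.5 4.1 -16 0"}}

```text
t: 5.05
ee_pos: [555.0, 241.0, 90.5]
ee_rot: [[-0.865, 0.501, 0.0], [0.501, 0.865, 0.0], [-0.0, 0.0, -1.0]]
wrist_force: [0.4, 0.1, 0.3]
gripper_width: 85.2
grip_force: 0.0
```

```bash
cat >> h.py <<'E'
def toolview(p,h,half,scale,c=(0,0)):
    """resample plane at height h above the TCP in tool-levelled frame: row up = tool +y, column left = tool -x ... X along tool x to the right"""
    n=int(2*half*scale); r,q=np.mgrid[:n,:n]
    X=np.stack([c[0]+q/scale-half, c[1]+half-r/scale, np.full(r.shape,-float(h))],-1).reshape(-1,3)  # tool coords
    P=dict(p); P["T"]=p["mount"]; u=wproj(P,X).reshape(n,n,2).astype(np.float32)
    return cv2.remap(p["frame"],u[...,0],u[...,1],cv2.INTER_CUBIC)
E
python3 - <<'E'
from h import *
p=wgrab(); s=state(); np.savez("spshot",**{k:p[k] for k in("frame","z_map","camera_matrix","mount","T")},ee=s["ee_pos"],rot=s["ee_rot"])
print(s["ee_pos"],np.degrees(np.arctan2(-s["ee_rot"][0][0]*-1,s["ee_rot"][1][0])),s["joint_pos"])
z=s["ee_pos"][2]
save("sp2",np.hstack([toolview(p,55-z,25,8),toolview(p,42-z,25,8)]))
E
```

```text
[554.99456786 241.06492723  90.44907317] -59.955247383910425 [-0.21277277  0.3972973  -0.33205779  1.73931418  0.1478644   1.02930597
  0.44918737]
```

View pics/sp2.png

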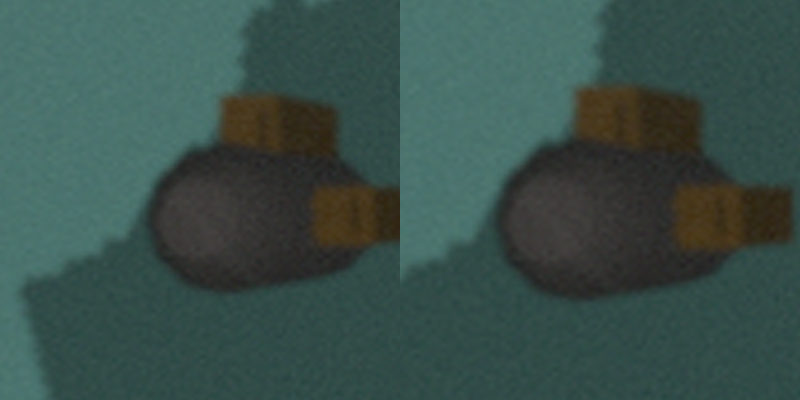

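Spindle tip at px (203,217) and keys lined up with the tool axes within a degree or so. I'll go down to the height where the hub's top will sit in the grip and fit it precisely there.

Emit:
{"name": "send_rows", "arguments": {"commands": "0 0 0 -0.15 -0.16 -1.5 0;0 0 0 -0.15 -0.16 -3 0;0 0 0 -0.15 -0.16 -4.5 0;0 0 0 -0.15 -0.16 -4.5 0;0 0 0 -0.15 -0.16 -4.5 0;0 0 0 -0.15 -0.16 -4.5 0;0 0 0 -0.15 -0.16 -4.5 0;0 0 0 -0.15 -0.16 -4.5 0;0 0 0 -0.15 -0.16 -4.5 0;0 0 0 -0.15 -0.16 -4.5 0"}}

```text
t: 6.35
ee_pos: [553.5, 239.4, 45.4]
ee_rot: [[-0.866, 0.5, 0.0], [0.5, 0.866, 0.0], [-0.0, 0.0, -1.0]]
wrist_force: [-0.2, -0.3, -0.2]
gripper_width: 85.5
grip_force: 0.0
```

```bash
cat > spfit.py <<'E'
from h import *
from scipy.optimize import minimize
U=4
def hullmask(p,Ts,shape):
    m=np.zeros((shape[0]*U,shape[1]*U),np.uint8)
    P=dict(p); P["T"]=p["mount"]
    for X in Ts:
        u=wproj(P,X); h=cv2.convexHull(((u+0.5)*U).astype(np.float32)); cv2.fillConvexPoly(m,np.round(h).astype(np.int32),1)
    return m
def model(v,zt):
    x,y,a=v; c,s=np.cos(a),np.sin(a)
    def tr(L): # local: X=key+x (tool +y), Y=key+y (tool +x); height above deck
        L=np.array(L,float); X=c*L[:,0]-s*L[:,1]; Y=s*L[:,0]+c*L[:,1]
        return np.c_[x+Y,y+X,zt-15-L[:,2]]
    bx=[(r,w,h) for r in (8,17) for w in (-4,4) for h in (0,24)]+[(r,w,27) for r in (8,17) for w in (-2.5,2.5)]
    kx=tr(bx); ky=tr([(w,r,h) for r,w,h in bx])
    th=np.linspace(0,2*np.pi,40); cyl=tr([(10*np.cos(t),10*np.sin(t),h) for t in th for h in (0,33)]+[(TR*np.cos(t),TR*np.sin(t),40) for t in th])
    return kx,ky,cyl
TR=6.5
def fit(p,zt,show=None):
    hsv=cv2.cvtColor(p["frame"],cv2.COLOR_RGB2HSV).astype(int); br=((hsv[...,0]<30)&(hsv[...,1]>110)&(hsv[...,2]>25)).astype(np.uint8)
    dk=((hsv[...,1]<60)&(hsv[...,2]<140)).astype(np.uint8)
    sh=br.shape; box=np.zeros(sh,np.uint8)
    P=dict(p);P["T"]=p["mount"]; u=wproj(P,[(0,0,zt-45)])[0].astype(int); box[max(0,u[1]-75):u[1]+75,max(0,u[0]-75):u[0]+75]=1
    B=cv2.resize(br*box*255,None,fx=U,fy=U,interpolation=cv2.INTER_LINEAR)>127
    D=cv2.resize(dk*box*255,None,fx=U,fy=U,interpolation=cv2.INTER_LINEAR)>127
    def cost(v,full=False):
        kx,ky,cy=model(v,zt); mk=hullmask(p,[ky],sh)>0; mx=hullmask(p,[kx],sh)>0; mc=hullmask(p,[cy],sh)>0
        b=mk|(mx&~mc); c=mc&~mk
        if full: return b,c
        return ((b^B).sum()+ (c^D).sum()*0.7)/U/U
    best=min((minimize(cost,v0,method="Nelder-Mead",options=dict(initial_simplex=np.array(v0)+np.array([[0,0,0],[1,0,0],[0,1,0],[0,0,.06]]),xatol=.02,fatol=.3)) for v0 in ([0,0,0],[.7,-.7,.04],[-.7,.7,-.04])),key=lambda r:r.fun)
    if show:
        b,c=cost(best.x,True); im=cv2.resize(p["frame"],None,fx=U,fy=U,interpolation=cv2.INTER_CUBIC)
        for m,col in((b,(255,0,0)),(c,(0,255,0))):
            k,_=cv2.findContours(m.astype(np.uint8),cv2.RETR_EXTERNAL,cv2.CHAIN_APPROX_NONE); cv2.drawContours(im,k,-1,col,1)
        uu=u*U; save(show,im[max(0,uu[1]-200):uu[1]+200,max(0,uu[0]-200):uu[0]+200])
    return best.x.round(3),best.fun,B.sum()/U/U,D.sum()/U/U
E
python3 - <<'E'
from spfit import *
q=np.load("spshot.npz"); q={k:q[k] for k in q}; 
p=wgrab(); s=state(); np.savez("spshot2",**{k:p[k] for k in("frame","z_map","camera_matrix","mount","T")},ee=s["ee_pos"],rot=s["ee_rot"])
for P,e,R,n in((q,q["ee"],q["rot"],None),(p,s["ee_pos"],np.array(s["ee_rot"]),"fit2")):
    r=fit(P,e[2],n); print(r,e,"world",(np.array(e)+R@np.array([r[0][0],r[0][1],0])).round(2), "yawdeg",np.degrees(np.arctan2(R[1,1],R[0,1])-r[0][2]))
E
```

```text
(array([ 0.341, -2.822, -0.046]), np.float64(766.8187499999999), np.float64(534.875), np.float64(1854.625)) [554.99456786 241.06492723  90.44907317] world [553.29 238.79  90.45] yawdeg 62.59085431353901
(array([ 0.236, -0.807, -0.065]), np.float64(731.6375), np.float64(1090.5), np.float64(2472.5)) [553.50234182 239.36808256  45.32773403] world [552.89 238.79  45.33] yawdeg 63.7190518850989
```

View pics/fit2.png

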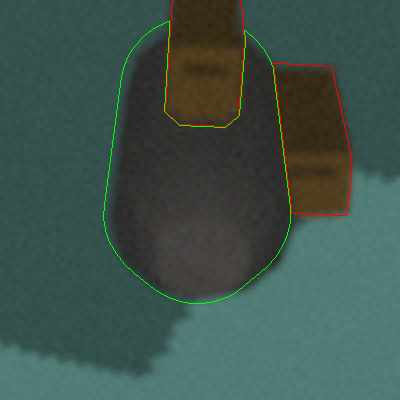

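The fit overlay matches the keys, but the spindle outline is a bit wide on the left (the mask threshold cuts into the blurred edge). I'll refine using the object-versus-teal silhouette.

```bash
python3 - <<'E'
s=open("spfit.py").read()
s=s.replace("dk=((hsv[...,1]<60)&(hsv[...,2]<140)).astype(np.uint8)","dk=(~((hsv[...,0]>70)&(hsv[...,0]<100)&(hsv[...,1]>ST))).astype(np.uint8)")
s=s.replace("TR=6.5","TR=6.5;ST=60")
s=s.replace("return ((b^B).sum()+ (c^D).sum()*0.7)/U/U","return ((b^B).sum()+ ((c|b)^D).sum())/U/U")
open("spfit.py","w").write(s)
E
python3 - <<'E'
import spfit; from spfit import *
for f in("spshot","spshot2"):
  q=np.load(f+".npz"); q={k:q[k] for k in q}; e,R=q["ee"],q["rot"]
  if f=="spshot2":
    hs=cv2.cvtColor(q["frame"],cv2.COLOR_RGB2HSV); P=dict(q);P["T"]=q["mount"]
    for X in((0,0,-5),(-3,0,-9),(0,14,3),(14,0,3),(0,-16,20),(-18,-5,25),(-18,18,30)):
      u=wproj(P,[X])[0]; print(X,u.round(),hs[int(u[1]),int(u[0])])
  for st in(50,70):
    for tr in(5,6.5,8):
      spfit.ST=st; spfit.TR=tr; r=fit(q,e[2],"fit3" if st==70 and tr==6.5 else None); print(f,st,tr,r,"world",(e+R@np.array([r[0][0],r[0][1],0])).round(2)[:2], "yawdeg",(np.degrees(np.arctan2(R[1,1],R[0,1])-r[0][2])).round(2))
E
```

```text
spshot 50 5 (array([ 0.011, -2.658, -0.034]), np.float64(1386.5), np.float64(534.875), np.float64(2925.625)) world [553.65 238.77] yawdeg 61.9
spshot 50 6.5 (array([ 0.011, -2.658, -0.034]), np.float64(1386.5), np.float64(534.875), np.float64(2925.625)) world [553.65 238.77] yawdeg 61.9
spshot 50 8 (array([ 0.178, -2.659, -0.035]), np.float64(1439.8125), np.float64(534.875), np.float64(2925.625)) world [553.51 238.85] yawdeg 61.96
spshot 70 5 (array([ 0.094, -2.521, -0.023]), np.float64(1385.5), np.float64(534.875), np.float64(3083.75)) world [553.65 238.93] yawdeg 61.27
spshot 70 6.5 (array([ 0.094, -2.521, -0.023]), np.float64(1385.5), np.float64(534.875), np.float64(3083.75)) world [553.65 238.93] yawdeg 61.27
spshot 70 8 (array([ 0.131, -2.498, -0.025]), np.float64(1432.0625), np.float64(534.875), np.float64(3083.75)) world [553.63 238.97] yawdeg 61.39
(0, 0, -5) [285. 293.] [20 12 66]
(-3, 0, -9) [285. 304.] [48 18 70]
(0, 14, 3) [316. 283.] [ 19 159  80]
(14, 0, 3) [285. 255.] [ 20 169  71]
(0, -16, 20) [252. 266.] [86 95 78]
(-18, -5, 25) [275. 292.] [ 0 13 61]
(-18, 18, 30) [
[... 201 characters left out ...]
0.587, -0.046]), np.float64(1362.9375), np.float64(1090.5), np.float64(4185.0)) world [553.53 238.67] yawdeg 62.63
spshot2 50 8 (array([-0.379, -0.581, -0.046]), np.float64(1493.8125), np.float64(1090.5), np.float64(4185.0)) world [553.54 238.68] yawdeg 62.63
spshot2 70 5 (array([-0.504, -0.461, -0.031]), np.float64(1381.25), np.float64(1090.5), np.float64(4447.375)) world [553.71 238.72] yawdeg 61.77
spshot2 70 6.5 (array([-0.212, -0.443, -0.038]), np.float64(1419.3125), np.float64(1090.5), np.float64(4447.375)) world [553.46 238.88] yawdeg 62.17
spshot2 70 8 (array([-0.136, -0.575, -0.045]), np.float64(1547.5625), np.float64(1090.5), np.float64(4447.375)) world [553.33 238.8 ] yawdeg 62.57
```

View pics/fit3.png

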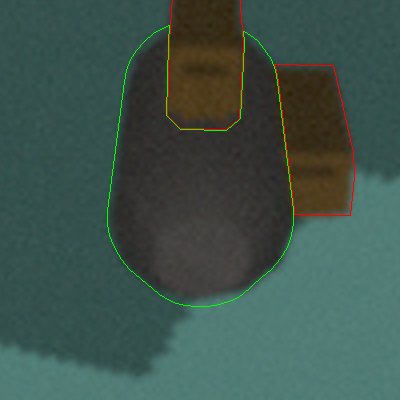

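Spindle axis in camera terms is world (553.6, 238.7), key yaw 62°. Now over to hub_a.

Emit:
{"name": "send_rows", "arguments": {"commands": "0 0 0 0 0 6 0;0 0 -10 -0.5 -5 9 0;0 0 -20 -2 -11 11 0;0 0 -30 -3 -17 11 0;0 0 -40 -4 -23 11 0;0 0 -50 -5 -29 11 0;0 0 -60 -6 -35 11 0;0 0 -60 -7 -41 11 0;0 0 -60 -8 -47 11 0;0 0 -60 -9 -52 11 0"}}

```text
t: 7.65
ee_pos: [462.7, -283.0, 155.5]
ee_rot: [[0.001, 1.0, 0.0], [1.0, -0.001, -0.0], [-0.0, 0.0, -1.0]]
wrist_force: [0.1, 1.1, -0.0]
gripper_width: 85.3
grip_force: 0.0
```

Emit:
{"name": "send_rows", "arguments": {"commands": "0 0 0 -0.7 -4 0 0;0 0 0 -1.25 -5.5 0 0;0 0 0 -1.25 -5.5 0 0;0 0 0 -1.25 -5.5 0 0;0 0 0 -1.25 -5.5 0 0;0 0 0 -1.25 -5.5 0 0;0 0 0 -1.25 -5.5 0 0;0 0 0 -1.25 -5.5 0 0;0 0 0 -1.25 -5.5 0 0;0 0 0 -1.25 -5.5 0 0"}}

```text
t: 8.9
ee_pos: [451.0, -335.7, 155.3]
ee_rot: [[0.0, 1.0, -0.0], [1.0, -0.0, 0.0], [0.0, -0.0, -1.0]]
wrist_force: [0.2, 0.5, -0.5]
gripper_width: 85.4
grip_force: 0.0
```

```bash
python3 - <<'E'
from h import *
p=wgrab(); s=state(); e=np.array(s["ee_pos"]); print(e.round(1),np.degrees(np.arctan2(s["ee_rot"][1][1],s["ee_rot"][0][1])))
np.savez("hubshot",**{k:p[k] for k in("frame","z_map","camera_matrix","mount","T")},ee=e,rot=s["ee_rot"])
save("hub1",np.hstack([topview(p,(451,-336),53,45,8.8),topview(p,(451,-336),17,45,8.8)])[::2,::2])
print(viewer.spot_point("hub_a_mid",p)[:2])
E
```

```text
[ 450.9 -335.7  155.3] -0.007741660512204987
[{'location': [274.1, 356.7], 'score': 0.78}, {'location': [133.6, 266.8], 'score': 0.72}]
```

View pics/hub1.png

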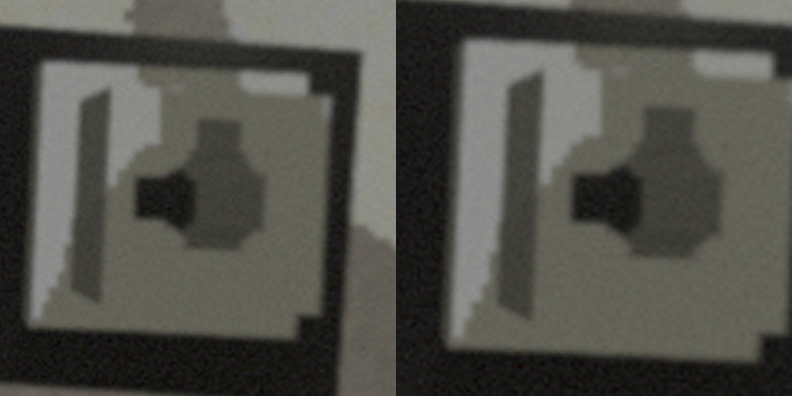

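This confirms keyways along +x and +y, bore centre at (451.2, -340.5), yaw ≈ -2.5°. Grasping.

Emit:
{"name": "send_rows", "arguments": {"commands": "0 0 -2.5 0 -0.48 -4 0;0 0 -2.5 0 -0.48 -8 0;0 0 -2.5 0 -0.48 -10.5 0;0 0 -2.5 0 -0.48 -11.4 0;0 0 -2.5 0 -0.48 -11.4 0;0 0 -2.5 0 -0.48 -11.4 0.5;0 0 -2.5 0 -0.48 -11.4 0.7;0 0 -2.5 0 -0.48 -11.4 0.7;0 0 -2.5 0 -0.48 -11.4 0.7;0 0 -2.5 0 -0.48 -11.4 0.7"}}

```text
t: 10.25
ee_pos: [451.7, -340.9, 42.5]
ee_rot: [[0.044, 0.999, 0.002], [0.999, -0.044, -0.001], [-0.001, 0.002, -1.0]]
wrist_force: [-0.3, 0.3, 6.3]
gripper_width: 49.5
grip_force: 63.2
```

Emit:
{"name": "send_rows", "arguments": {"commands": "0 0 0 0 0 4 0.7;0 0 0 0 0 9 0.7;0 0 8 1 5 11 0.7;0 0 16 2 11 11 0.7;0 0 24 3 17 11 0.7;0 0 32 4 23 11 0.7;0 0 40 5 29 11 0.7;0 0 48 6 35 11 0.7;0 0 56 7.2 41 11 0.7;0 0 64.5 8.2 46 11 0.7"}}

```text
t: 11.5
ee_pos: [533.0, 122.1, 151.7]
ee_rot: [[-0.886, 0.464, 0.001], [0.464, 0.886, 0.0], [-0.0, 0.001, -1.0]]
wrist_force: [1.5, 0.1, -2.0]
gripper_width: 48.7
grip_force: 63.0
```

Emit:
{"name": "send_rows", "arguments": {"commands": "0 0 0 1 5 0 0.7;0 0 0 2 9 0 0.7;0 0 0 2.05 11 0 0.7;0 0 0 2.05 11.9 0 0.7;0 0 0 2.05 11.9 -2 0.7;0 0 0 2.05 11.9 -4 0.7;0 0 0 2.05 11.9 -4 0.7;0 0 0 2.05 11.9 -4 0.7;0 0 0 2.05 11.9 -4 0.7;0 0 0 2.05 11.9 -4 0.7"}}

```text
t: 12.75
ee_pos: [553.8, 238.7, 111.9]
ee_rot: [[-0.883, 0.47, 0.001], [0.47, 0.883, 0.0], [-0.001, 0.001, -1.0]]
wrist_force: [0.5, 0.7, -1.6]
gripper_width: 49.0
grip_force: 63.1
```

```bash
cat > hubfit.py <<'E'
from h import *
from scipy.optimize import minimize
def kh(v,n=60):
    """keyhole mask polygon in tool coords; hub +x = tool +y, hub +y = tool +x, a = extra yaw (world ccw)"""
    x,y,a=v; c,s=np.cos(a),np.sin(a)
    def tr(L): L=np.array(L,float); X=c*L[:,0]-s*L[:,1]; Y=s*L[:,0]+c*L[:,1]; return np.c_[x+Y,y+X]
    t=np.linspace(0,2*np.pi,n)
    return [tr(np.c_[11.2*np.cos(t),11.2*np.sin(t)]),tr([(0,-5),(18.5,-5),(18.5,5),(0,5)]),tr([(-5,0),(-5,18.5),(5,18.5),(5,0)])]
H=26;S=16
def fit(p,h,name):
    im=toolview(p,h,H,S); g=cv2.GaussianBlur(cv2.cvtColor(im,cv2.COLOR_RGB2GRAY),(0,0),4).astype(float)
    def mask(v):
        m=np.zeros(g.shape,np.uint8)
        for P in kh(v): cv2.fillPoly(m,[np.round(np.c_[(P[:,0]+H)*S,(H-P[:,1])*S]).astype(np.int32)],1)
        return m
    k1=np.ones((25,25),np.uint8)
    def cost(v): # contrast between a rim just outside and one just inside the outline
        m=mask(v); out=cv2.dilate(m,k1)-m; inn=m-cv2.erode(m,k1)
        return -(np.minimum(g,120)[out>0].mean()-np.minimum(g,120)[inn>0].mean())
    r=min((minimize(cost,v0,method="Nelder-Mead",options=dict(initial_simplex=np.array(v0)+np.array([[0,0,0],[1,0,0],[0,1,0],[0,0,.05]]),xatol=.01,fatol=.01)) for v0 in([0,0,0],[1,-1,.02],[-1,1,-.02],[1,1,0],[-1,-1,0])),key=lambda r:r.fun)
    k,_=cv2.findContours(mask(r.x),cv2.RETR_EXTERNAL,cv2.CHAIN_APPROX_NONE); raw=im.copy(); cv2.drawContours(im,k,-1,(255,0,0),2)
    save(name,cv2.resize(np.hstack([raw,im]),(800,400),interpolation=cv2.INTER_AREA)); return r.x,r.fun
E
python3 - <<'E'
from hubfit import *
p=wgrab(); s=state(); e=np.array(s["ee_pos"]); R=np.array(s["ee_rot"]); print(e.round(2),R.round(4).tolist(),s["gripper_width"])
np.savez("grip",**{k:p[k] for k in("frame","z_map","camera_matrix","mount","T")},ee=e,rot=R)
r,f=fit(p,10.5,"grip"); print(r,f,"hub world",(e+R@[r[0],r[1],0]).round(2),"yaw",np.degrees(np.arctan2(R[1,1],R[0,1])+r[2]))
E
```

```text
[553.7  238.68 111.79] [[-0.8829, 0.4695, 0.0007], [0.4695, 0.8829, 0.0002], [-0.0005, 0.0005, -1.0]] 48.74955719378256
[ 1.09615196 -0.32719702 -0.00683624] -15.233527365777107 hub world [552.58 238.91 111.79] yaw 61.60384517253593
```

View pics/grip.png

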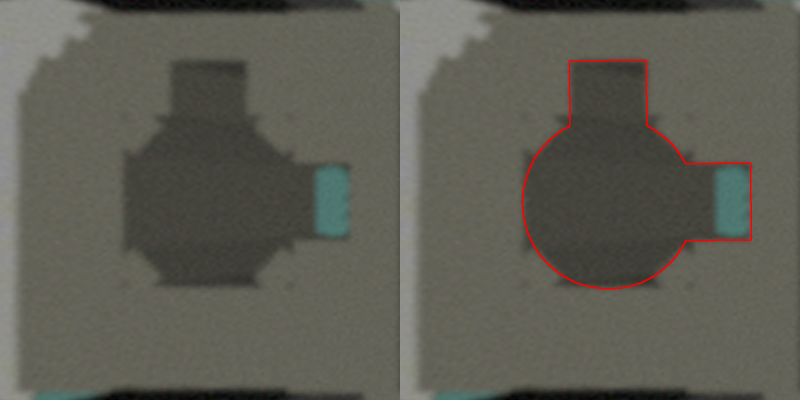

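The keyhole outline fits the gripped hub closely (bore centre px (208,202) in the left panel). Hub is at (552.6, 238.9), yaw 61.6°, so it needs +1.0 mm in x, -0.2 mm in y and +0.5°. Descending onto the tip, then checking force.

Emit:
{"name": "send_rows", "arguments": {"commands": "0 0 0.5 0.1 -0.02 0 0.7;0 0 0.5 0.1 -0.02 -0.6 0.7;0 0 0.5 0.1 -0.02 -1.2 0.7;0 0 0.5 0.1 -0.02 -1.7 0.7;0 0 0.5 0.1 -0.02 -2 0.7;0 0 0.5 0.1 -0.02 -2.3 0.7;0 0 0.5 0.1 -0.02 -2.6 0.7;0 0 0.5 0.1 -0.02 -2.8 0.7;0 0 0.5 0.1 -0.02 -2.8 0.7;0 0 0.5 0.1 -0.02 -2.8 0.7"}}

```text
t: 14.05
ee_pos: [554.6, 238.4, 83.4]
ee_rot: [[-0.887, 0.462, 0.0], [0.462, 0.887, 0.0], [-0.0, 0.0, -1.0]]
wrist_force: [-0.2, -0.2, -2.8]
gripper_width: 49.1
grip_force: 63.1
```

Emit:
{"name": "send_rows", "arguments": {"commands": "0 0 0 0 0 -0.3 0.7;0 0 0 0 0 -0.6 0.7;0 0 0 0 0 -0.9 0.7;0 0 0 0 0 -1.2 0.7;0 0 0 0 0 -1.5 0.7;0 0 0 0 0 -1.8 0.7;0 0 0 0 0 -2.1 0.7;0 0 0 0 0 -2.4 0.7;0 0 0 0 0 -2.7 0.7;0 0 0 0 0 -2.8 0.7"}}

```text
t: 15.3
ee_pos: [554.8, 238.5, 55.3]
ee_rot: [[-0.887, 0.462, 0.001], [0.462, 0.887, 0.0], [-0.0, 0.0, -1.0]]
wrist_force: [4.8, 1.1, 1.5]
gripper_width: 49.1
grip_force: 63.3
```

Emit:
{"name": "send_rows", "arguments": {"commands": "0 0 0 0 0 -0.15 0.7;0 0 0 0 0 -0.2 0.7;0 0 0 0 0 -0.2 0.7;0 0 -9 -0.02 -0.01 -0.2 0.7;0 0 -18 -0.03 -0.02 -0.2 0.7;0 0 -27 -0.05 -0.04 -0.2 0.7;0 0 -36 -0.06 -0.05 -0.2 0.7;0 0 -45 -0.07 -0.07 -0.2 0.7;0 0 -50 -0.07 -0.08 -0.2 0.7;0 0 -50 -0.07 -0.08 -0.2 0.7"}}

```text
t: 16.55
ee_pos: [553.5, 238.8, 54.5]
ee_rot: [[-0.216, 0.976, 0.0], [0.976, 0.216, 0.001], [0.001, 0.0, -1.0]]
wrist_force: [-1.9, 1.8, 12.1]
gripper_width: 48.9
grip_force: 64.7
```

```bash
python3 -c "
from cell import state
s=state(); print(s['moment'],s['joint_pos'])"
```

```text
[ 0.27989071  0.08094997 -0.1484957 ] [-0.36022005  0.41812185 -0.14739371  1.77872695  0.07249824  0.94932513
 -0.31931839]
```

Emit:
{"name": "send_rows", "arguments": {"commands": "0 0 -4 0 -0.01 0 0.7;0 0 -8 0 -0.01 0 0.7;0 0 -11 0 -0.01 0 0.7;0 0 -13 0 -0.01 0 0.7;0 0 -13 0 -0.01 0 0.7;0 0 -13 0 -0.01 0 0.7;0 0 -13 0 -0.01 0 0.7;0 0 -13 0 -0.01 0 0.7;0 0 -13 0 -0.01 0 0.7;0 0 -13 0 -0.01 0 0.7"}}

```text
t: 17.8
ee_pos: [553.5, 239.0, 54.6]
ee_rot: [[0.008, 1.0, 0.0], [1.0, -0.008, 0.002], [0.002, 0.0, -1.0]]
wrist_force: [-1.1, 2.7, 11.4]
gripper_width: 49.1
grip_force: 64.7
```

```bash
python3 - <<'E'
from h import *
s=state(); print(s['moment'],s['joint_pos'][6]); p=wgrab(); e=np.array(s["ee_pos"]); R=np.array(s["ee_rot"])
np.savez("turn",**{k:p[k] for k in("frame","z_map","camera_matrix","mount","T")},ee=e,rot=R)
# stand yaw: teal outline from the earlier side view refined on scene + side depth
from hubfit import fit
r,f=fit(p,10.5,"turn"); print(r,f,"hub world",(e+R@[r[0],r[1],0]).round(2),"yaw",np.degrees(np.arctan2(R[1,1],R[0,1])+r[2]),"tool",np.degrees(np.arctan2(R[1,1],R[0,1])))
E
```

```text
[ 0.46476565  0.08200124 -0.04669   ] -0.5283278074556031
[ 0.85672415 -0.07589894  0.00625041] -20.16976136288673 hub world [553.44 239.82  54.58] yaw -0.07923634187786487 tool -0.4373585593514913
```

Emit:
{"name": "send_rows", "arguments": {"commands": "0 0 -2 0 0 0 0.7;0 0 -4 0 0 0 0.7;0 0 -5 0 0 0 0.7;0 0 -5 0 0 0 0.7;0 0 -5 0 0 0 0.7;0 0 -5 0 0 0 0.7;0 0 -5 0 0 0 0.7;0 0 -5 0 0 0 0.7;0 0 -5 0 0 0 0.7;0 0 -5 0 0 0 0.7"}}

```text
t: 19.1
ee_pos: [553.4, 239.2, 54.6]
ee_rot: [[0.093, 0.996, 0.0], [0.996, -0.093, 0.001], [0.001, 0.0, -1.0]]
wrist_force: [-1.2, 1.3, 10.9]
gripper_width: 48.9
grip_force: 64.8
```

```bash
python3 - <<'E'
from h import *
s=state(); print(s['moment'],s['joint_pos'][6]); p=wgrab(); e=np.array(s["ee_pos"]); R=np.array(s["ee_rot"])
from hubfit import fit
r,f=fit(p,10.5,"turn2"); print(r,f,"hub world",(e+R@[r[0],r[1],0]).round(2),"yaw",np.degrees(np.arctan2(R[1,1],R[0,1])+r[2]),"tool",np.degrees(np.arctan2(R[1,1],R[0,1])))
E
```

```text
[0.52880723 0.12175608 0.96911223] -0.6080897522141592
[ 0.85564    -0.01282696  0.00689051] -20.216697451458977 hub world [553.47 240.09  54.57] yaw -4.91865036889876 tool -5.313447315644292
```

The moment rose to about 1 N·m, so the spindle is at its stop. I'll back off within the key play, open and lift.

Emit:
{"name": "send_rows", "arguments": {"commands": "0 0 3 0 0 0.05 0.7;0 0 7 0 0 0.1 0.7;0 0 7 0 0 0.15 0.7;0 0 7 0 0 0.15 0;0 0 7 0 0 0.15 0;0 0 7 0 0 0.15 0;0 0 7 0 0 0.15 0;0 0 7 0 0 3 0;0 0 7 0 0 8 0;0 0 7 0 0 12 0"}}

```text
t: 20.4
ee_pos: [553.9, 237.5, 175.2]
ee_rot: [[-0.026, 1.0, 0.001], [1.0, 0.026, 0.0], [0.0, 0.001, -1.0]]
wrist_force: [0.3, 0.1, -0.9]
gripper_width: 85.4
grip_force: 0.0
```

```bash
python3 - <<'E'
from h import *
s=state(); p=wgrab(); e=np.array(s["ee_pos"]); R=np.array(s["ee_rot"]); print(e,s["moment"],s["gripper_width"])
np.savez("rel",**{k:p[k] for k in("frame","z_map","camera_matrix","mount","T")},ee=e,rot=R)
from hubfit import fit
r,f=fit(p,65-e[2],"rel"); print(r,f,"hub world",(e+R@[r[0],r[1],0]).round(2),"yaw",np.degrees(np.arctan2(R[1,1],R[0,1])+r[2]),"tool",np.degrees(np.arctan2(R[1,1],R[0,1])))
b=topview(p,(553,240),29,90,4.44); save("rel2",np.hstack([b[::2,::2],cv2.imread("pics/rel.png")[:,400:,::-1]]))
E
```

```text
[553.909666   237.53469463 175.17590977] [-0.00661446 -0.04721619  0.01347545] 85.36958685432977
[ 1.0210551  -0.8890482  -0.00614807] -13.860793439533467 hub world [552.99 238.53 175.18] yaw 1.1374726634508312 tool 1.4897310260316505
```

View pics/rel2.png

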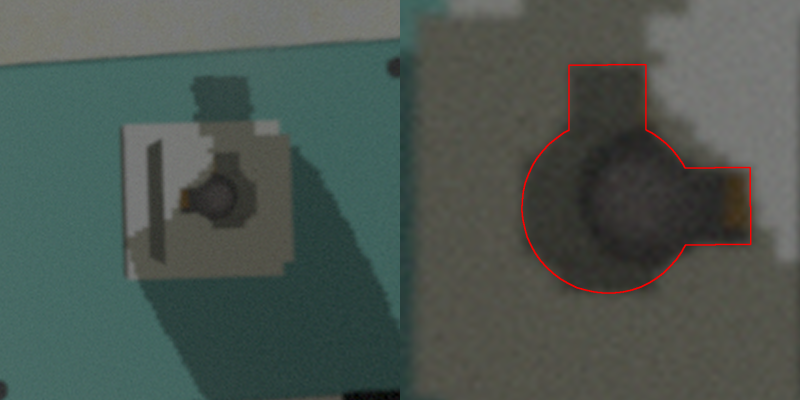

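Hub is fully down (key visible in the keyway, px (735,205)), at (553.0, 238.5) with yaw ≈ 1.3° and the robot-side face toward -x. Next, the straightedge.

Emit:
{"name": "send_rows", "arguments": {"commands": "0 0 2 1 -6 0 0;0 0 4 2 -12 0 0;0 0 6 4 -18 0 0;0 0 8 6 -24 0 0;0 0 10 8 -30 0 0;0 0 12.5 9 -36 0 0;0 0 12.5 9.2 -40.6 0 0;0 0 12.5 9.2 -40.6 0 0;0 0 12.5 9.2 -40.6 0 0;0 0 12.5 9.2 -40.6 0 0"}}

```text
t: 21.7
ee_pos: [646.0, -166.5, 173.2]
ee_rot: [[-0.244, 0.97, -0.0], [0.97, 0.244, 0.001], [0.001, 0.0, -1.0]]
wrist_force: [1.1, -0.3, 0.2]
gripper_width: 85.5
grip_force: 0.0
```

```bash
cat > se.py <<'E'
from h import *
def measure(p):
    hsv=cv2.cvtColor(p["frame"],cv2.COLOR_RGB2HSV).astype(int)
    m=((hsv[...,0]>100)&(hsv[...,0]<130)&(hsv[...,1]>110)&(hsv[...,2]>30)).astype(np.uint8)
    K=p["camera_matrix"]; z=p["z_map"]; v,u=np.mgrid[:z.shape[0],:z.shape[1]]
    a,b=u-K[0,2],v-K[1,2]; th=np.hypot(a,b)/K[0,0]; k=np.tan(th)/np.maximum(np.hypot(a,b),1e-9)
    c=np.stack([a*k*z,-b*k*z,-z],-1); w=c@p["T"][:3,:3].T+p["T"][:3,3]
    n,l,st,ce=cv2.connectedComponentsWithStats(m)
    out=[]
    for i in range(1,n):
        if st[i,4]<60: continue
        P=w[l==i]; top=P[P[:,2]>np.percentile(P[:,2],90)-6]
        out.append((st[i,4],ce[i].round(0),P[:,2].max().round(1),[np.round(t,2) for t in cv2.minAreaRect(top[:,:2].astype(np.float32))],len(top)))
    return w,l,out
E
python3 - <<'E'
from se import *
s=state(); p=wgrab(); e=np.array(s["ee_pos"]); print(e,np.degrees(np.arctan2(s["ee_rot"][1][1],s["ee_rot"][0][1])))
np.savez("se",**{k:p[k] for k in("frame","z_map","camera_matrix","mount","T")},ee=e,rot=s["ee_rot"])
w,l,o=measure(p); print(*o,sep="\n")
S=p["frame"].astype(int).ptp(-1) if hasattr(np.ndarray,'ptp') else np.ptp(p["frame"].astype(int),-1)
m=(w[...,2]>7)&(w[...,2]<17)&(abs(w[...,0]-650)<60)&(abs(w[...,1]+170)<120)
n,L,st,c=cv2.connectedComponentsWithStats(m.astype(np.uint8))
for i in range(1,n):
    if st[i,4]>200: P=w[L==i]; print("bar",st[i,4],np.median(P[:,2]).round(1),[np.round(t,2) for t in cv2.minAreaRect(P[:,:2].astype(np.float32))])
for q in("straightedge_grip","straightedge_edge"):
    for d in viewer.spot_point(q,p)[:2]: print(q,d["location"],d["score"],w[int(d["location"][1]),int(d["location"][0])].round(1))
E
```

```text
[ 646.00690042 -166.5257163   173.2295362 ] 14.134460193997642
(np.int32(738), array([537.,  15.]), np.float64(296.3), [array([751.35,  19.62]), array([335.26,  47.24]), np.float64(35.44)], 557)
(np.int32(773), array([280., 209.]), np.float64(296.3), [array([ 638.05, -146.05]), array([ 10.49, 100.21]), np.float64(13.68)], 740)Traceback (most recent call last):
  File "<stdin>", line 5, in <module>
AttributeError: `ptp` was removed from the ndarray class in NumPy 2.0. Use np.ptp(arr, ...) instead.
```

```bash
python3 - <<'E'
from se import *
q=np.load("se.npz"); p={k:q[k] for k in q}; z=p["z_map"]
w,l,o=measure(p); bad=z<=0; w[bad]=np.nan
i=l[209,280]; P=w[(l==i)&~bad]; print("blue",len(P),np.nanpercentile(P[:,2],[2,50,98]).round(1))
T=P[P[:,2]>45]; print("top",len(T),[np.round(t,2) for t in cv2.minAreaRect(T[:,:2].astype(np.float32))] if len(T)>4 else "")
# blue blob on the plane of the rib's top
im=topview(p,(645,-168),50,60,8); h=cv2.cvtColor(im,cv2.COLOR_RGB2HSV).astype(int)
m=((h[...,0]>100)&(h[...,0]<130)&(h[...,1]>110)).astype(np.uint8); yy,xx=np.nonzero(m)
r=cv2.minAreaRect(np.c_[645+60-yy/8,-168+60-xx/8].astype(np.float32)); print("blue z50 plane",[np.round(t,2) for t in r], "meanV rows",len(yy))
m=(w[...,2]>6)&(w[...,2]<18)&(abs(w[...,0]-650)<60)&(abs(w[...,1]+170)<120)
n,L,st,c=cv2.connectedComponentsWithStats(m.astype(np.uint8))
for i in range(1,n):
    if st[i,4]>200: P=w[L==i]; print("bar",st[i,4],np.median(P[:,2]).round(1),[np.round(t,2) for t in cv2.minAreaRect(P[:,:2].astype(np.float32))])
# profile across the rib at the z=50 plane, in tool axes: brightness of blue along tool y at several tool x
t=toolview(p,50-173.2,40,4,c=(0,0)); hh=cv2.cvtColor(t,cv2.COLOR_RGB2HSV).astype(int)
for X in(-20,-10,0,10,20):
    c=int((X+40)*4); col=hh[:,c]; b=np.nonzero((col[:,0]>100)&(col[:,0]<130)&(col[:,1]>110))[0]
    print("tool x",X,"blue tool y",(40-b.max()/4,40-b.min()/4) if len(b) else None, "V",col[b,2][::8])
E
```

```text
blue 770 [35.1 49.3 50.7]
top 737 [array([ 644.19, -171.26]), array([10.49, 48.31]), np.float64(13.68)]
blue z50 plane [array([ 643.33, -168.49]), array([10.69, 53.37]), np.float64(14.55)] meanV rows 32546
bar 6354 11.4 [array([ 650.23, -170.54]), array([ 36.7 , 178.81]), np.float64(14.68)]
tool x -20 blue tool y (np.float64(-8.0), np.float64(2.0)) V [62 66 70 74 69 67]
tool x -10 blue tool y (np.float64(-8.25), np.float64(1.75)) V [65 68 70 68 71 62]
tool x 0 blue tool y (np.float64(-8.0), np.float64(1.75)) V [65 72 70 73 71]
tool x 10 blue tool y (np.float64(-8.0), np.float64(1.5)) V [66 70 72 71 72]
tool x 20 blue tool y (np.float64(-7.75), np.float64(1.0)) V [58 59 61 62 59]
```

Bar centre (650.2, -170.5), 37×179 mm, z 11.4 and yaw 14.5°. The rib is at (644.2, -171.5), top at z 50, and the working edge is on the +x side. All sizes agree, so I'll grasp the rib.

Emit:
{"name": "send_rows", "arguments": {"commands": "0 0 0.4 -0.18 -0.5 -5 0;0 0 0.4 -0.18 -0.5 -10 0;0 0 0.4 -0.18 -0.5 -12.5 0;0 0 0.4 -0.18 -0.5 -13.1 0;0 0 0.4 -0.18 -0.5 -13.1 0.6;0 0 0.4 -0.18 -0.5 -13.1 1;0 0 0.4 -0.18 -0.5 -13.1 1;0 0 0.4 -0.18 -0.5 -13.1 1;0 0 0.4 -0.18 -0.5 -13.1 1;0 0 0.4 -0.18 -0.5 -13.1 1"}}

```text
t: 23.0
ee_pos: [644.6, -173.6, 43.1]
ee_rot: [[-0.249, 0.969, 0.001], [0.969, 0.249, -0.0], [-0.001, 0.001, -1.0]]
wrist_force: [-0.3, 0.3, 6.1]
gripper_width: 10.6
grip_force: 60.3
```

Emit:
{"name": "send_rows", "arguments": {"commands": "0 0 0 0 0 4 1;0 0 0 0 0 9 1;0 0 -2 -2 5 11 1;0 0 -4 -4.2 10.5 11 1;0 0 -6 -6.4 16 11 1;0 0 -8 -8.6 21.5 11 1;0 0 -10 -10.8 27 11 1;0 0 -12 -13 32.5 11 1;0 0 -13.2 -15.2 37.5 11 1;0 0 -13.2 -17 41 11 1"}}

```text
t: 24.25
ee_pos: [471.9, 238.6, 151.5]
ee_rot: [[-0.023, 1.0, -0.002], [1.0, 0.023, -0.0], [-0.0, -0.002, -1.0]]
wrist_force: [0.8, -0.3, -3.4]
gripper_width: 11.0
grip_force: 59.4
```

Emit:
{"name": "send_rows", "arguments": {"commands": "0 0 0 0 0 0 1;0 0 0 0 0 -2 1;0 0 0 0 0 -4 1;0 0 0 0 0 -6 1;0 0 0 0 0 -7.5 1;0 0 0 0 0 -8.5 1;0 0 0 0 0 -8.5 1;0 0 0 0 0 -8.5 1;0 0 0 0 0 -8.5 1;0 0 0 0 0 -8.5 1"}}

```text
t: 25.5
ee_pos: [474.2, 236.6, 67.8]
ee_rot: [[-0.021, 1.0, 0.001], [1.0, 0.021, 0.0], [0.0, 0.001, -1.0]]
wrist_force: [0.2, 0.0, -3.8]
gripper_width: 11.0
grip_force: 59.3
```

```bash
python3 - <<'E'
from se import *
s=state(); p=wgrab(); e=np.array(s["ee_pos"]); R=np.array(s["ee_rot"]); print(e,R.round(4).tolist(),s["moment"])
np.savez("stage",**{k:p[k] for k in("frame","z_map","camera_matrix","mount","T")},ee=e,rot=R)
w,l,o=measure(p); w[p["z_map"]<=0]=np.nan
def rect(m,nm):
    n,L,st,c=cv2.connectedComponentsWithStats(m.astype(np.uint8))
    for i in range(1,n):
        if st[i,4]>300: P=w[L==i]; print(nm,st[i,4],np.median(P[:,2]).round(1),[np.round(t,2) for t in cv2.minAreaRect(P[:,:2].astype(np.float32))],P.min(0).round(1),P.max(0).round(1))
reg=(abs(w[...,0]-510)<100)&(abs(w[...,1]-238)<130)
for a in range(14,72,6): print(a,(reg&(w[...,2]>a)&(w[...,2]<a+6)).sum(),end="; ")
print(); zb=e[2]-43.1+12
rect(reg&(abs(w[...,2]-zb)<4)&(w[...,0]<505),"bar"); rect(reg&(abs(w[...,2]-65)<3)&(w[...,0]>515),"bosstop"); rect(reg&(w[...,2]>25)&(w[...,2]<33)&(w[...,0]>508),"flange")
E
```

```text
[474.21393251 236.62613196  67.76997018] [[-0.0209, 0.9998, 0.0007], [0.9998, 0.0209, 0.0004], [0.0003, 0.0007, -1.0]] [-0.08169913  0.0351213  -0.0214195 ]
14 23697; 20 552; 26 4006; 32 13202; 38 766; 44 1052; 50 1552; 56 1594; 62 6542; 68 1875; 
bar 11954 36.2 [array([479.34, 278.15]), array([ 36.17, 100.37]), np.float64(1.12)] [460.5 228.3  33.5] [498.3 328.6  40.6]
bar 740 36.1 [array([475.61, 176.98]), array([24.13, 20.33]), np.float64(1.35)] [463.7 166.9  34.3] [487.8 187.3  37.8]
bosstop 6049 64.4 [array([553.13, 238.32]), array([51.6 , 51.19]), np.float64(1.37)] [526.9 213.   62. ] [579.4 264.2  66.5]
flange 4201 28.4 [array([552.99, 238.59]), array([71.16, 70.58]), np.float64(1.63)] [516.8 202.3  25. ] [587.8 274.8  33. ]
```

The staging measurement is consistent: bar yaw 1.2° vs hub 1.4°, bar centre y ≈ 238.6, gap ≈ 20 mm, underside 9 mm above the deck. Lowering, then sliding in.

Emit:
{"name": "send_rows", "arguments": {"commands": "0 0 0.2 0 0 -0.4 1;0 0 0.2 0 0 -0.8 1;0 0 0.2 0 0 -0.95 1;0 0 0.2 0.5 0.01 -0.95 1;0 0 0.2 1 0.02 -0.95 1;0 0 0.2 1.4 0.03 -0.95 1;0 0 0.2 1.7 0.04 -0.95 1;0 0 0.2 1.8 0.04 -0.95 1;0 0 0.2 1.8 0.04 -0.95 1;0 0 0.2 1.8 0.04 -0.95 1"}}

```text
t: 26.8
ee_pos: [492.1, 237.1, 58.0]
ee_rot: [[-0.024, 1.0, 0.0], [1.0, 0.024, 0.0], [0.0, 0.0, -1.0]]
wrist_force: [-3.6, 0.5, 4.8]
gripper_width: 10.9
grip_force: 60.7
```

Emit:
{"name": "send_rows", "arguments": {"commands": "0 0 0 0.05 0 0 1;0 0 0 0.1 0 0 1;0 0 0 0.15 0 0 1;0 0 0 0.2 0 0 1;0 0 0 0.25 0 0 1;0 0 0 0.25 0 0 1;0 0 0 0.25 0 0 1;0 0 0 0.25 0 0 1;0 0 0 0.25 0 0 1;0 0 0 0.25 0 0 1"}}

```text
t: 28.05
ee_pos: [494.1, 237.1, 58.0]
ee_rot: [[-0.025, 1.0, -0.001], [1.0, 0.025, 0.0], [0.0, -0.001, -1.0]]
wrist_force: [-5.6, -0.9, 7.0]
gripper_width: 11.1
grip_force: 61.1
```

```bash
cat > chk.py <<'E'
from se import *
from cell import state
s=state(); p=wgrab(); e=np.array(s["ee_pos"]); print(e,np.degrees(np.arctan2(s["ee_rot"][1][1],s["ee_rot"][0][1])),s["wrist_force"],s["moment"])
w,l,o=measure(p); w[p["z_map"]<=0]=np.nan
np.save("chk.npy",w); np.save("chkf.npy",p["frame"])
def rect(m,nm):
    n,L,st,c=cv2.connectedComponentsWithStats(m.astype(np.uint8))
    for i in range(1,n):
        if st[i,4]>300: P=w[L==i]; print(nm,st[i,4],np.median(P[:,2]).round(1),[np.round(t,2) for t in cv2.minAreaRect(P[:,:2].astype(np.float32))],P.min(0).round(1),P.max(0).round(1))
reg=(abs(w[...,0]-525)<75)&(abs(w[...,1]-238)<130)
rect(reg&(abs(w[...,2]-27)<4)&(w[...,0]<517),"bar"); rect(reg&(abs(w[...,2]-65)<3)&(w[...,0]>522),"bosstop"); rect(reg&(w[...,2]>24)&(w[...,2]<33)&(w[...,0]>519),"flange")
E
python3 chk.py
```

```text
[494.14133412 237.09026699  57.99459195] 1.4131583268379755 [-5.63075756 -0.89665334  7.00263717] [ 8.00901799e-04  1.38791388e+00 -7.53614512e-04]
bar 11885 26.4 [array([498.85, 280.91]), array([36.23, 95.89]), np.float64(0.83)] [480.1 233.2  23.7] [517. 329.  31.]
bar 744 26.3 [array([495.54, 177.71]), array([24.21, 20.15]), np.float64(3.33)] [483.9 167.8  24.8] [507.9 188.3  27.9]
bosstop 5488 64.3 [array([553.32, 238.73]), array([51.38, 51.08]), np.float64(1.1)] [527.3 213.7  62. ] [579.5 264.6  66.6]
flange 4374 28.4 [array([553.6 , 243.46]), array([69.66, 60.63]), np.float64(1.26)] [519.  212.6  24. ] [588.  274.5  33. ]
```

Edge at ≈ 518.1, flange face at ≈ 518.3, so nearly flush. I'll press gently once more, relax, open partly (the boss is close) and rise.

Emit:
{"name": "send_rows", "arguments": {"commands": "0 0 0 0.1 0 0 1;0 0 0 0.15 0 0 1;0 0 0 0.15 0 0 1;0 0 0 0 0 0.05 1;0 0 0 0 0 0.1 0.75;0 0 0 0 0 0.1 0.75;0 0 0 0 0 0.1 0.75;0 0 0 0 0 0.1 0.75;0 0 0 0 0 0.1 0.75;0 0 0 0 0 0.1 0.75"}}

```text
t: 29.35
ee_pos: [494.5, 236.9, 58.8]
ee_rot: [[-0.024, 1.0, -0.0], [1.0, 0.024, -0.0], [-0.0, -0.0, -1.0]]
wrist_force: [-0.3, 0.3, 0.6]
gripper_width: 21.2
grip_force: 0.0
```

```bash
python3 chk.py; python3 -c "
from cell import state;print(state()['gripper_width'],state()['t'])"
```

```text
[494.46481476 236.88344656  58.80084426] 1.4009590288588363 [-0.31671407  0.31514157  0.59423073] [-0.0334226  -0.03800902  0.07588476]
bar 13866 26.4 [array([499.85, 247.53]), array([ 36.22, 161.38]), np.float64(0.97)] [480.4 166.8  23.8] [517.  328.5  31. ]
bosstop 5424 64.3 [array([554.7 , 239.13]), array([51.22, 49.79]), np.float64(1.57)] [528.5 214.9  62. ] [580.5 264.3  66.5]
flange 4232 28.4 [array([554.39, 246.69]), array([70.75, 54.27]), np.float64(1.4)] [519. 219.  24.] [589.4 274.6  32.9]
21.316759053265336 29.4
```

Released and no force on the hand. Rising straight up, then a last measurement.

Emit:
{"name": "send_rows", "arguments": {"commands": "0 0 0 0 0 1 0.75;0 0 0 0 0 3 0.75;0 0 0 0 0 6 0.75;0 0 0 0 0 10 0.75;0 0 0 0 0 13 0.75;0 0 0 0 0 13 0.75;0 0 0 0 0 13 0.75;0 0 0 0 0 13 0.75;0 0 0 0 0 13 0.75;0 0 0 0 0 13 0.75"}}

```text
t: 30.65
ee_pos: [494.3, 236.8, 188.4]
ee_rot: [[-0.024, 1.0, -0.001], [1.0, 0.024, -0.0], [-0.0, -0.001, -1.0]]
wrist_force: [0.9, 0.5, -0.5]
gripper_width: 21.3
grip_force: 0.0
```

```bash
python3 chk.py; python3 - <<'E'
import numpy as np,cv2
w=np.load("chk.npy"); f=np.load("chkf.npy")
x,y,z=w[...,0],w[...,1],w[...,2]
# straight-line fits: bar back edge and front contact line from bar top points, plus deck edge yaw (teal)
b=(abs(z-27)<3)&(x>470)&(x<522)&(abs(y-238)<95)
def edge(mask,fn,ys):
    o=[(v,fn(x[mask&(abs(y-v)<1.5)])) for v in ys if (mask&(abs(y-v)<1.5)).sum()>5]; o=np.array(o); return np.polyfit(o[:,0]-238.5,o[:,1],1),len(o)
print("bar back",edge(b,lambda a:np.percentile(a,1),range(155,325,5)))
print("bar front outside hub",edge(b&((y<198)|(y>280)),lambda a:np.percentile(a,99),range(155,325,5)))
fl=(abs(z-29)<4)&(x>540)&(x<600)&(abs(y-238)<34)
print("flange far edge",edge(fl,lambda a:np.percentile(a,99),range(210,268,4)))
print("boss near",edge((abs(z-65)<2.5)&(x>520)&(x<585)&(abs(y-238)<23),lambda a:np.percentile(a,1),range(218,260,4)))
h=cv2.cvtColor(f,cv2.COLOR_RGB2HSV).astype(int); t=(h[...,0]>70)&(h[...,0]<100)&(h[...,1]>60)&(abs(z-15)<4)
print("deck far edge",edge(t&(x>590),lambda a:np.percentile(a,99.),range(150,330,6)))
E
```

```text
[494.31537534 236.8020965  188.35831318] 1.398973825177138 [ 0.86817051  0.54522326 -0.50676396] [-0.06917279  0.02181584 -0.01505678]
bar 6088 26.4 [array([500.26, 238.08]), array([ 35.83, 178.88]), np.float64(1.16)] [480.6 148.5  23.8] [517.  327.9  30.8]
bosstop 2771 64.4 [array([554.61, 238.49]), array([51.1 , 50.73]), np.float64(1.35)] [528.5 212.5  62.1] [579.8 264.   66.8]
flange 1748 28.5 [array([554.44, 238.45]), array([71.27, 70.93]), np.float64(1.23)] [519.1 202.4  24. ] [589.6 274.3  33. ]
bar back (array([-2.77893519e-02,  4.83117317e+02]), 34)
bar front outside hub (array([-1.02941108e-02,  5.17184692e+02]), 18)
flange far edge (array([-3.30856641e-01,  5.97185319e+02]), 2)
boss near (array([-4.66008226e-02,  5.29950969e+02]), 11)
deck far edge (array([-5.97153221e-02,  6.21344785e+02]), 30)
```

Final check: edge about 518.3 vs flange face 519.4 (within 3 mm), bar and hub yaws both ≈ 1.2–1.3°, bar centred and flat on the deck. The deck's yaw of 3.4° bounds the spindle angle at ≤ 0.035 rad. Handing in.

```bash
python3 -c "
from cell import close_job; print(close_job())"
```

```text
the job is handed in; nothing more can be done
None
```

I fitted the matching hub fully down and turned it clockwise to the spindle's stop, then laid the straightedge flat against the hub's robot-side flange (about 1 mm gap measured), let go, and handed the job in at about 31 s; no verdict came back.

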